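A third hand at the chocolate mould: close the halves and press while the clips go on

TASK

Close the two-part chocolate mould: pick up its loose upper half from the counter, lower it onto the lower half in the cushioned stand so that both locating pins enter their holes and the faces meet flush, then press it straight down with a steady push of about 12 newtons while I put the clips on. Keep that push for at least three seconds and finish while still pressing, without letting go; never bear down hard (the plastic cracks at 30 newtons), and leave the bottle, the jar and the thermometer where they are.

Things in the scene. Friction and masses are not known exactly. Their poses are not given: they have to be found in the camera images.
- upper_half: loose upper half of a pale grey plastic mould, 0.10 to 0.20 kg: 130 (x) x 56 (y) x 24 mm high, upright walls 2.8 mm thick, two domes inside with filling collars to 27.5 mm. Lies face down; origin: centre of its underside (the joining face), z up. Pin holes 9.5 mm wide through the 5 mm face plate at (56, 19) and (-56, -19) mm; fits turned half round too. Pinch across the 56 mm width
- lower_half: lower half, same outline, 24 mm high, face up with two 40 mm half-ball hollows; on a foam cushion, it only sinks straight down and springs back: 1 mm per 2.5 N (12 N: about 5 mm), at most 16 mm. Origin: centre of its underside, 36 mm up unloaded; x along its length. Steel pins on the face at (56, 19) and (-56, -19) mm: 7 mm thick for 5 mm, then tapering to a 2.4 mm tip 11 mm above the face
- lower_face (a point): centre of the lower half's joining face, 60 mm above the counter when unloaded; the upper half's origin comes to rest here when the mould is closed; sinks with the lower half
- stand: fixed beech stand, board 12 mm thick, 84 mm wide (y), from -78 to +126 mm along x; origin on the counter under the mould's centre, x along the mould. Foam cushion to 36 mm height, wooden cheeks at the mould's short ends to 44 mm; the long sides are free. At the +x end a low steel tray (to 22 mm) with four spring clips for the helper, not to be handled
- squeeze_bottle: bystander: brown squeeze bottle with white nozzle, 58 mm diameter, 187 mm tall, origin at the centre of its foot
- sweet_jar: bystander: glass jar of marshmallows with a screw lid, 69 mm diameter, 107 mm tall, origin at the centre of its foot
- probe_thermometer: bystander: white probe thermometer with thin steel probe, 172 x 26 x 17 mm, lying flat, x along its length, origin under its centre

How it is judged (in metres and radians):
On the way, in this order (a step that is already met when the one before it is completed fails the run):
1. the upper half is picked up clear of the counter (height (world z) of upper_half above 0.078 m and contact force between the fingers and upper_half above 1 N), for 0.1 s.
2. the mould is closed on its pins and pressed with 7 to 18 N without a break for 2 s (z of upper_half in the frame of lower_face between -0.0025 and 0.002 m and horizontal distance between upper_half and lower_face below 0.003 m and angle between the x axis of upper_half and the x axis of lower_half, either way round below 0.05 rad and angle between upper_half's own z axis and vertical below 0.04 rad and contact force between upper_half and lower_half between 7 and 18 N and contact force between the fingers and upper_half above 1 N), for 2 s.
At the end, for the whole second after the job is handed in: Through the last second the upper half sits on the lower with both pins in their holes (faces within 2 mm, centres within 3 mm, parallel within 0.05 rad, level within 0.04 rad), the force between the halves is 7 to 18 N, and the fingers are still on the upper half (all of step 2); the arm keeps its last pose, push and grip.
It fails at once if the halves are pressed together with more than 30 N (contact force between upper_half and lower_half above 30 N).
It fails at once if the squeeze bottle is pushed away or knocked over (distance of squeeze_bottle from where it was at the start of the episode above 0.03 m or angle between squeeze_bottle's own z axis and vertical above 0.4 rad).
It fails at once if the sweet jar is pushed away or knocked over (distance of sweet_jar from where it was at the start of the episode above 0.03 m or angle between sweet_jar's own z axis and vertical above 0.4 rad).
It fails at once if the probe thermometer is pushed away or knocked over (distance of probe_thermometer from where it was at the start of the episode above 0.03 m).
It also fails if it takes over 58 s, if anything falls off the work surface, if the arm or the gripper's body presses on something with over 40 N, if the wrist force passes 120 N, or if a joint passes its speed limit or range.

ROBOT

A 6-joint arm with a two-finger parallel gripper is mounted at the origin on a cart in front of the work surface, level with it; the furniture and walls round the work are solid. World frame = base frame: x ahead of the robot, y to its left, z up, the work surface at z = 0. Lengths are in mm, angles in degrees, forces in N, time in s.
With the tool pointing down it reaches from about 300 to 850 mm from the base axis. Payload 4.2 kg.
Tool frame: the origin (TCP) lies between the finger pads; the fingertips stand 14 mm ahead of it and the grasp point (between the pads) lies 5 mm behind it (env.finger_overhang is the distance from the TCP to the fingertips, in mm); z points along the fingers, y is the line along which they close (so a half turn about z gives the same grasp; the last joint's range is limited). The gripper opens to 91 mm and grips with 3 to 60 N. Pads are 32 mm wide; open, the fingers measure 118 mm over their backs; the gripper's body (76 mm by 178 mm) begins 60 mm behind the grasp point.
Start: joints at [71.219, 18.312, 89.639, -0, 72.044, -1.146], TCP at [174.206, 547.991, 227.976] pointing down, gripper open.
Joint ranges: [-177.97, 177.97], [-48.28, 115.42], [12.27, 149.76], [-77.06, 257.06], [2.81, 150.46], [-146.56, 146.56]. Speed limits (degrees/s): [147.25, 147.25, 180, 180, 180, 180].

INTERFACE

Orientations are given as [roll, pitch, yaw] about the fixed x, y, z axes, in that order (R = Rz(yaw) Ry(pitch) Rx(roll)).
In Python, from workcell import status, cams, env, finder gives the robot as it stands.
- The arm moves only by the tool apply_moves, never from a script. Its argument "increments" is a list of rows, each a list of 7 numbers: the opening, from -1 (shut) to 1 (fully open), then the shift along the world's x, y, z in m, then the turn, a rotation vector about the world's x, y, z in degrees. In form: [[gripper, x, y, z, ax, ay, az], ...]. A call has 1 to 5 rows; each row shifts and turns the commanded pose from where the row before left it; what a row does not reach is not made up. A row lasts 1/12 s, in which the tool goes at most 41.7 mm and 7.16 degrees, less where a joint would pass 70% of its speed; a pose out of reach is approached as far as the arm can. A call with a gripper value outside its range is refused whole. The fingers move at their own pace and stop on an object; "newtons" is the grip in N (left out, the last holds). Time passes only in rows, so rows that do not move let the fingers close. It gives the time, the measured TCP pose, the force, the opening and the grip force at its end, in the units of the state.
- status.state(): the state, without advancing time (a new reading comes with each control period).
- cams.grab_frame(name): name is "scene" or "top"; returns a dict with "color" (400x640x3 uint8, red, green, blue), "intrinsics" (3x3 intrinsics, pixels), "R" (3x3) and "t" (3): a world point X has camera coordinates R X + t. Camera axes: x right, y down, z forward; pixel columns grow to the right and rows downward; lengths in mm; the calibration is good to about 2 mm. A picture is of the moment at which its call begins. There is no depth.
- env.job_done(): hands the job in; it is judged then, once.
Trained networks look in the newest picture that a camera, given by its name, has taken for a name from the list of things; names that differ only in an ending like _2 or _b are one class to them, and where a whole thing is asked for, a point or a joint stands for the part that bears it (a point fixed in the world has none). Each returns a list of dicts, best first, with "score" (0 to 1); they miss things now and then, are a little off and sometimes report something else, mostly with a low value. They report only what shows in the picture. A call takes as long as a camera call.
- finder.boxes_of(query, camera): "rect" ([left, top, width, height] in pixels, round what is visible of it).
- finder.trace(query, camera): "pixels" (400x640 bool, what is visible of it) and "rect" ([left, top, width, height] in pixels, round what is visible of it).
The state is a dict: "time_s": time; "qpos": joint angles; "qvel": joint speeds; "effort": joint torques, N m; "ee_pos": TCP position; "ee_rot": TCP orientation; "force": force on the tool from outside, world axes, zero at the start; "torque": the same for the moment, N m; "gripper_width": finger opening in mm; "gripper_force": force on a finger pad.
Only numpy, scipy, OpenCV 4.12 (cv2) and the standard library are available. Lean on these libraries where they do the work, as an engineer would, in place of code of your own. Each camera call takes 0.05 s, during which the arm holds its last target. There are 200 camera calls.

## Working session

There is one attempt and no reset: what is moved stays moved. The work goes in short steps, Python scripts to look and compute and a tool call to move; the robot and the scene stay as the last step left them, time stands still between calls to the robot, and variables do not carry over. Pictures are saved under pics/ and viewed, at most 10 in all, crops included, and the job is handed in when it is done.

Besides the shell and the picture viewer there is one more tool, called after "Emit:" as name(argument=value, ...) on one line, values as JSON. apply_moves: Moves the arm, as the interface text tells. Its arguments: {"type":"object","properties":{"increments":{"type":"array","items":{"type":"array","items":{"type":"number"}}},"newtons":{"type":"number"}},"required":["increments"]}

```bash
mkdir -p pics; ls
python3 - <<'E'
from workcell import status,cams,env,finder
import cv2,numpy as np
s=status.state();print({k:np.round(v,2).tolist() if not isinstance(v,float) else v for k,v in s.items()})
for n in("scene","top"):
    f=cams.grab_frame(n);cv2.imwrite(f"pics/{n}0.png",f["color"][:,:,::-1])
    print(n,f["intrinsics"],(-f["R"].T@f["t"]).round(0),f["R"].round(3))
    for q in["upper_half","lower_half","stand","squeeze_bottle","sweet_jar","probe_thermometer"]:
        print(q,[(b["rect"],round(b["score"],2)) for b in finder.boxes_of(q,n)][:2])
print(status.state()["time_s"])
E
```

```text
pics
{'time_s': 0.0, 'qpos': [71.22, 18.35, 89.71, -0.0, 72.04, -1.15], 'qvel': [-0.01, -0.02, -0.01, 0.0, -0.07, 0.16], 'effort': [0.0, -41.25, -23.2, 0.07, 0.05, -0.0], 'ee_pos': [174.07, 547.53, 227.13], 'ee_rot': [-179.9, -0.0, 162.37], 'force': [0.21, -0.95, 0.28], 'torque': [0.02, -0.0, 0.07], 'gripper_force': 0.0, 'gripper_width': 91.21072138931956}
scene [[448.5464723    0.         314.83089527]
 [  0.         448.5464723  204.98552765]
 [  0.           0.           1.        ]] [ -95. -541.  946.] [[ 0.576 -0.817  0.015]
 [-0.592 -0.429 -0.682]
 [ 0.564  0.384 -0.731]]
upper_half [([269.4, 229.1, 52.9, 42.9], 0.85)]
lower_half [([191.4, 171.8, 31.9, 39.2], 0.9)]
stand [([190.6, 166.9, 48.1, 57.8], 0.81), ([190.4, 173.7, 29.6, 35.0], 0.43)]
squeeze_bottle [([304.9, 135.1, 24.3, 54.6], 0.94)]
sweet_jar [([385.6, 247.3, 32.9, 45.4], 0.86)]
probe_thermometer [([234.9, 244.8, 22.8, 21.9], 0.57)]
top [[504.88205266   0.         318.84485891]
 [  0.         504.88205266 197.23037994]
 [  0.           0.           1.        ]] [ 366.  -77. 1568.] [[-0.004 -1.     0.002]
 [-0.989  0.003 -0.145]
 [ 0.145 -0.003 -0.989]]
upper_half [([311.4, 217.7, 30.9, 46.1], 0.67)]
lower_half [([209.3, 215.3, 32.1, 46.4], 0.94)]
stand [([197.8, 197.1, 49.8, 70.9], 0.62)]
squeeze_bottle []
sweet_jar [([400.0, 205.8, 24.9, 21.8], 0.83)]
probe_thermometer [([289.6, 256.0, 8.5, 20.8], 0.64)]
0.7
```

Run:
```python
import cv2
a=cv2.imread("pics/top0.png")[160:300,170:450];cv2.imwrite("pics/a.png",cv2.resize(a,(800,400),interpolation=3))
a=cv2.imread("pics/scene0.png")[120:310,170:430];cv2.imwrite("pics/b.png",cv2.resize(a,(780,570),interpolation=3))
```

```text
(no output)
```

View pics/a.png

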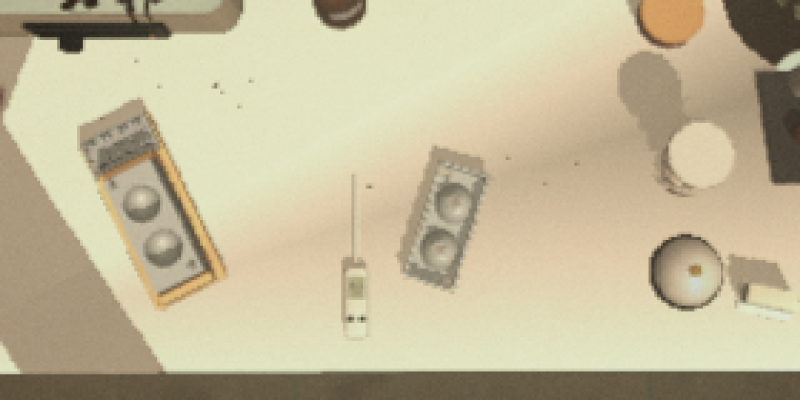

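View pics/b.png

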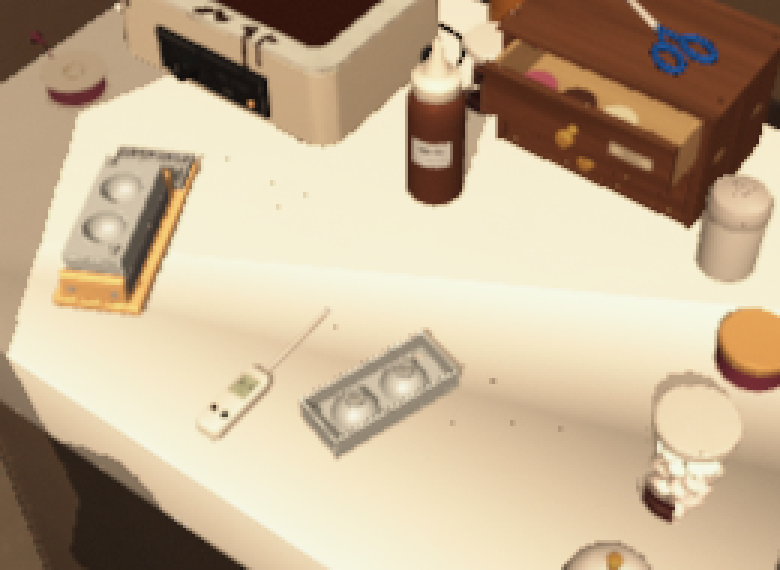

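```bash
cat > h.py <<'E'
from workcell import status,cams,env,finder
import cv2,numpy as np
from scipy.optimize import minimize
def grab(q,n,k=3):
    ms=[]
    for _ in range(k):
        f=cams.grab_frame(n)
        t=finder.trace(q,n)
        if t: ms.append(t[0]["pixels"].astype(float))
    return f,np.mean(ms,0)
def proj(f,X):
    c=X@f["R"].T+f["t"];p=c@f["intrinsics"].T
    return p[:,:2]/p[:,2:]
def box(x0,x1,y0,y1,z0,z1):
    return np.array([[x,y,z] for x in(x0,x1) for y in(y0,y1) for z in(z0,z1)],float)
def place(P,x,y,z,yaw):
    c,s=np.cos(yaw),np.sin(yaw)
    return P@np.array([[c,s,0],[-s,c,0],[0,0,1]])+[x,y,z]
S=8
def fill(img,f,P,off,v):
    h=cv2.convexHull((((proj(f,P)-off+.5)*S)*16).astype(np.int32).reshape(-1,1,2))
    cv2.fillConvexPoly(img,h,v,cv2.LINE_8,4)
def cost(p,views,boxes,occ,free_z,z):
    x,y,yaw=p[:3];zz=p[3] if free_z else z
    e=0
    for f,m,o in views:
        im=np.zeros((m.shape[0]*S,m.shape[1]*S),np.float32)
        for b in boxes: fill(im,f,place(b,x,y,zz,yaw),o,1)
        for b in occ: fill(im,f,place(b,x,y,zz,yaw),o,0)
        r=cv2.resize(im,m.shape[::-1],interpolation=cv2.INTER_AREA)
        e+=((cv2.GaussianBlur(r,(0,0),.7)-m)**2).sum()
    return e
def view(f,m):
    ys,xs=np.where(m>.3);a,b=max(ys.min()-8,0),max(xs.min()-8,0)
    return f,cv2.GaussianBlur(m[a:ys.max()+9,b:xs.max()+9],(0,0),.7),np.array([b,a])
def fit(views,x0,boxes,occ=[],z=0,free_z=False):
    s=np.array([15,15,.2,8])[:4 if free_z else 3]
    x0=np.array((list(x0)+[z])[:len(s)],float)
    sim=np.vstack([x0]+[x0+np.eye(len(s))[i]*s[i] for i in range(len(s))])
    r=minimize(cost,x0,(views,boxes,occ,free_z,z),"Nelder-Mead",options=dict(initial_simplex=sim,xatol=.02,fatol=.01,maxiter=400))
    return r.x,r.fun
def ray(f,uv,z):
    d=f["R"].T@np.linalg.inv(f["intrinsics"])@[*uv,1];c=-f["R"].T@f["t"]
    return c+d*(z-c[2])/d[2]
UP=[box(-65,65,-28,28,0,24)]
LO=[box(-65,65,-28,28,-24,0)]   # origin at the face
CH=[box(-75,-65.5,-28,28,-48,-16)]
E
python3 - <<'E'
from h import *
import pickle
V={}
for q in("upper_half","lower_half"):
    for n in("top","scene"): V[q,n]=grab(q,n)
pickle.dump(V,open("v.pkl","wb"))
def show(n,r): p=r[0].copy();p[2]=np.degrees(p[2]);print(n,p.round(1),round(r[1],1))
for q,B,O,z in(("upper_half",UP,[],0),("lower_half",LO,CH,60)):
    t,s=[view(*V[q,n]) for n in("top","scene")]
    ys,xs=np.where(V[q,"top"][1]>.5);c=ray(V[q,"top"][0],(xs.mean(),ys.mean()),z+12 if z==0 else z)
    yaw=np.radians(-20 if z==0 else 25)
    x0=[c[0],c[1],yaw]
    for nm,vs,fz in(("top",[t],0),("scene",[s],0),("both",[t,s],0),("both z",[t,s],1)):
        show(q+" "+nm,fit(vs,x0,B,O,z,fz))
for q in("squeeze_bottle","sweet_jar","probe_thermometer"):
    b=finder.boxes_of(q,"scene")[0]["rect"];f=V["upper_half","scene"][0]
    print(q,ray(f,(b[0]+b[2]/2,b[1]+b[3]-4),5).round(0))
E
```

```text
upper_half top [ 465.4 -101.6  -18.6] 12.3
upper_half scene [ 465.1 -102.7  -18.2] 3.7
upper_half both [ 465.  -102.3  -18.5] 18.5
upper_half both z [ 465.8 -101.7  -18.3   -1.8] 16.3
lower_half top [463.3 206.   26.7] 1.5
lower_half scene [462.4 204.5  26.3] 5.2
lower_half both [463.  205.4  26.3] 9.9
lower_half both z [463.6 206.3  26.5  57.7] 7.3Traceback (most recent call last):
  File "<stdin>", line 16, in <module>
IndexError: list index out of range
```

Emit:
apply_moves(increments=[[1,0.0145,-0.0325,0,0,0,0],[1,0.0145,-0.0325,0,0,0,0],[1,0.0145,-0.0325,0,0,0,0],[1,0.0145,-0.0325,0,0,0,0],[1,0.0145,-0.0325,0,0,0,0]])

```text
time_s: 2.37
ee_pos: [247.0, 384.0, 228.0]
ee_rot: [180.0, 0.0, 162.4]
force: [1.4, 0.6, 0.7]
gripper_width: 91.2
gripper_force: 0.0
```

Emit:
apply_moves(increments=[[1,0.0145,-0.0325,0,0,0,0],[1,0.0145,-0.0325,0,0,0,0],[1,0.0145,-0.0325,0,0,0,0],[1,0.0145,-0.0325,0,0,0,0],[1,0.0145,-0.0325,0,0,0,0]])

```text
time_s: 2.78
ee_pos: [319.5, 221.4, 228.2]
ee_rot: [180.0, 0.0, 162.4]
force: [0.0, -0.5, -0.0]
gripper_width: 91.6
gripper_force: 0.0
```

Emit:
apply_moves(increments=[[1,0.0145,-0.0325,0,0,0,0],[1,0.0145,-0.0325,0,0,0,0],[1,0.0145,-0.0325,0,0,0,0],[1,0.0145,-0.0325,0,0,0,0],[1,0.0145,-0.0325,0,0,0,0]])

```text
time_s: 3.2
ee_pos: [392.1, 58.8, 228.3]
ee_rot: [180.0, 0.1, 162.4]
force: [0.7, 0.7, -0.4]
gripper_width: 91.4
gripper_force: 0.0
```

Emit:
apply_moves(increments=[[1,0.0145,-0.0325,0,0,0,0],[1,0.0145,-0.0325,0,0,0,0],[1,0.0145,-0.0325,0,0,0,0],[1,0.0145,-0.0325,0,0,0,0],[1,0,0,0,0,0,-0.9]])

```text
time_s: 3.62
ee_pos: [452.3, -74.4, 228.1]
ee_rot: [-179.9, 0.2, 161.2]
force: [0.7, 0.5, -0.5]
gripper_width: 91.2
gripper_force: 0.0
```

Emit:
apply_moves(increments=[[1,0.0155,-0.0325,0,0,0,0],[1,0,0,-0.035,0,0,0],[1,0,0,-0.035,0,0,0],[1,0,0,-0.035,0,0,0],[1,0,0,-0.035,0,0,0]])

```text
time_s: 4.03
ee_pos: [465.1, -101.7, 87.0]
ee_rot: [180.0, 0.1, 161.4]
force: [1.2, -0.3, -0.2]
gripper_width: 91.0
gripper_force: 0.0
```

Emit:
apply_moves(increments=[[1,0,0,-0.025,0,0,0],[1,0,0,-0.02,0,0,0],[1,0,0,-0.015,0,0,0],[1,0,0,-0.01,0,0,0],[1,0,0,0,0,0,0]])

```text
time_s: 4.45
ee_pos: [463.6, -101.1, 16.2]
ee_rot: [-180.0, -0.3, 161.5]
force: [0.4, 0.1, 0.2]
gripper_width: 91.0
gripper_force: 0.0
```

Emit:
apply_moves(increments=[[1,0,0,0,0,0,0]])

```text
time_s: 4.53
ee_pos: [465.0, -101.6, 17.9]
ee_rot: [180.0, -0.1, 161.5]
force: [0.7, 0.1, -0.3]
gripper_width: 91.5
gripper_force: 0.0
```

Emit:
apply_moves(increments=[[-1,0,0,-0.001,0,0,0],[-1,0,0,0,0,0,0],[-1,0,0,0,0,0,0],[-1,0,0,0,0,0,0],[-1,0,0,0,0,0,0]], newtons=10)

```text
time_s: 4.95
ee_pos: [465.4, -102.1, 17.4]
ee_rot: [180.0, 0.1, 161.5]
force: [0.1, -0.9, -0.6]
gripper_width: 60.8
gripper_force: 0.0
```

Emit:
apply_moves(increments=[[-1,0,0,0,0,0,0],[-1,0,0,0,0,0,0],[-1,0,0,0,0,0,0],[-1,0,0,0,0,0,0],[-1,0,0,0,0,0,0]], newtons=35)

```text
time_s: 5.37
ee_pos: [465.3, -102.1, 17.3]
ee_rot: [180.0, 0.0, 161.5]
force: [-0.6, -0.7, 5.7]
gripper_width: 55.9
gripper_force: 35.0
```

Emit:
apply_moves(increments=[[-1,0,0,0.005,0,0,0],[-1,0,0,0.02,0,0,0],[-1,0,0,0.03,0,0,0],[-1,0,0,0.03,0,0,0],[-1,0,0,0.03,0,0,0]])

```text
time_s: 5.78
ee_pos: [464.4, -101.8, 132.7]
ee_rot: [180.0, -0.1, 161.5]
force: [0.7, -0.4, -1.6]
gripper_width: 55.7
gripper_force: 35.0
```

Emit:
apply_moves(increments=[[-1,0,0,0.025,0,0,0],[-1,0,0,0.01,0,0,0],[-1,0,0,0,0,0,0],[-1,0,0,0,0,0,0],[-1,0,0,0,0,0,0]])

```text
time_s: 6.2
ee_pos: [464.1, -101.7, 165.6]
ee_rot: [-180.0, -0.2, 161.5]
force: [0.1, -0.3, -1.5]
gripper_width: 56.1
gripper_force: 35.0
```

Emit:
apply_moves(increments=[[-1,0,0.0308,0,0,0,4.5],[-1,0,0.0308,0,0,0,4.5],[-1,0,0.0308,0,0,0,4.5],[-1,0,0.0308,0,0,0,4.5],[-1,0,0.0308,0,0,0,4.5]])

```text
time_s: 6.62
ee_pos: [464.0, 53.2, 165.3]
ee_rot: [180.0, -0.2, -175.8]
force: [-0.8, 0.0, -1.0]
gripper_width: 55.9
gripper_force: 35.0
```

Emit:
apply_moves(increments=[[-1,0,0.0308,0,0,0,4.5],[-1,0,0.0308,0,0,0,4.5],[-1,0,0.0308,0,0,0,4.5],[-1,0,0.0308,0,0,0,4.5],[-1,-0.0015,0.0308,0,0,0,4.5]])

```text
time_s: 7.03
ee_pos: [462.7, 207.2, 165.1]
ee_rot: [180.0, -0.2, -153.3]
force: [0.7, -0.1, -2.1]
gripper_width: 56.0
gripper_force: 35.0
```

Emit:
apply_moves(increments=[[-1,0,0,-0.02,0,0,0],[-1,0,0,-0.02,0,0,0],[-1,0,0,0,0,0,0],[-1,0,0,0,0,0,0],[-1,0,0,0,0,0,0]])

```text
time_s: 7.45
ee_pos: [463.8, 205.8, 126.9]
ee_rot: [180.0, -0.0, -153.6]
force: [0.1, 0.6, -0.5]
gripper_width: 55.5
gripper_force: 35.0
```

Run:
```python
from h import *
import pickle
def show(n,r): p=r[0].copy();p[2]=np.degrees(p[2]);print(n,p.round(1),round(r[1],1))
W={}
for n in("scene","top"):
    f,m=grab("upper_half",n);W[n]=(f,m);print(n,np.ndim(m) and m.sum())
    a=cv2.cvtColor(f["color"],cv2.COLOR_RGB2BGR);
    if np.ndim(m):
        a[m>.5,2]=255
        show(n,fit([view(f,m)],[463.5,206,np.radians(26.5)],UP,[],110))
    cv2.imwrite(f"pics/{n}1.png",a)
pickle.dump(W,open("w.pkl","wb"))
s=status.state();print(s["time_s"],s["ee_pos"],s["ee_rot"],s["force"])
a=cv2.imread("pics/scene1.png")[90:250,130:330];b=cv2.imread("pics/top1.png")[160:320,140:340]
cv2.imwrite("pics/c.png",cv2.resize(np.hstack([a,b]),(800,320),interpolation=3))
```

```text
scene 659.6666666666666
scene [455.  211.2  42.6] 211.3
top 122.5
top [478.5 246.   -4.1] 98.1
8.05 [463.73001965 205.95754892 127.06709046] [ 1.79995489e+02  9.00139925e-03 -1.53538017e+02] [ 0.50391814 -0.58475002 -2.28325842]
```

View pics/c.png

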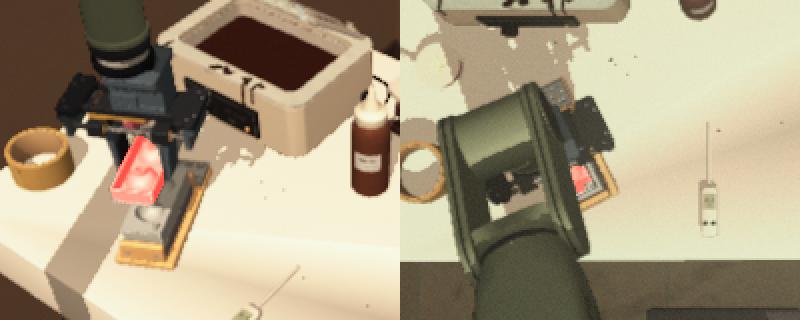

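Run:
```python
from h import *
import pickle
W=pickle.load(open("w.pkl","rb"));f=W["scene"][0]
a=cv2.cvtColor(f["color"],cv2.COLOR_RGB2BGR);o=np.array([165,145]);k=10
a=cv2.resize(a[145:205,165:245],None,fx=k,fy=k,interpolation=cv2.INTER_CUBIC)
for z,c in((109.8,(0,0,255)),(36,(0,160,0))):
    P=proj(f,place(box(-65,65,-28,28,0,24),463.6,206,z,np.radians(26.4)))
    P=((P-o+.5)*k).astype(int)
    for i in range(8):
        for j in(1,2,4):
            if not i&j: cv2.line(a,tuple(map(int,P[i])),tuple(map(int,P[i|j])),c,1)
cv2.imwrite("pics/d.png",a)
```

```text
(no output)
```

View pics/d.png

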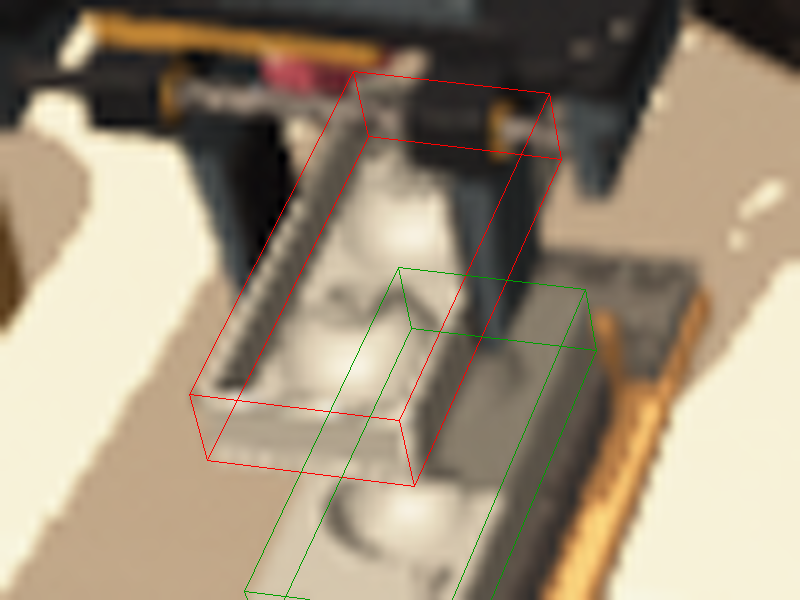

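Emit:
apply_moves(increments=[[-1,-0.0007,-0.0008,-0.015,0,0,0],[-1,0,0,-0.012,0,0,0],[-1,0,0,-0.008,0,0,0],[-1,0,0,0,0,0,0],[-1,0,0,0,0,0,0]])

```text
time_s: 8.47
ee_pos: [462.9, 205.2, 91.8]
ee_rot: [180.0, -0.0, -153.5]
force: [0.4, 0.0, -2.9]
gripper_width: 55.8
gripper_force: 35.0
```

Emit:
apply_moves(increments=[[-1,0,0,-0.002,0,0,0],[-1,0,0,-0.001,0,0,0],[-1,0,0,0,0,0,0],[-1,0,0,0,0,0,0]])

```text
time_s: 8.8
ee_pos: [463.2, 205.3, 89.3]
ee_rot: [180.0, 0.0, -153.5]
force: [0.5, 1.4, -0.9]
gripper_width: 55.6
gripper_force: 35.0
```

Run:
```python
from h import *
f=cams.grab_frame("scene")
a=cv2.cvtColor(f["color"],cv2.COLOR_RGB2BGR);o=np.array([170,155]);k=10
a=cv2.resize(a[155:215,170:250],None,fx=k,fy=k,interpolation=cv2.INTER_CUBIC)
cv2.imwrite("pics/e.png",a)
s=status.state();print(s["time_s"],s["ee_pos"],s["ee_rot"],s["force"],s["torque"])
```

```text
8.85 [463.18177138 205.25097297  89.25563664] [ 1.79996822e+02  3.31332537e-02 -1.53536920e+02] [ 1.39500841  0.06757906 -0.71682678] [ 0.06334964  0.00020355 -0.00678913]
```

View pics/e.png

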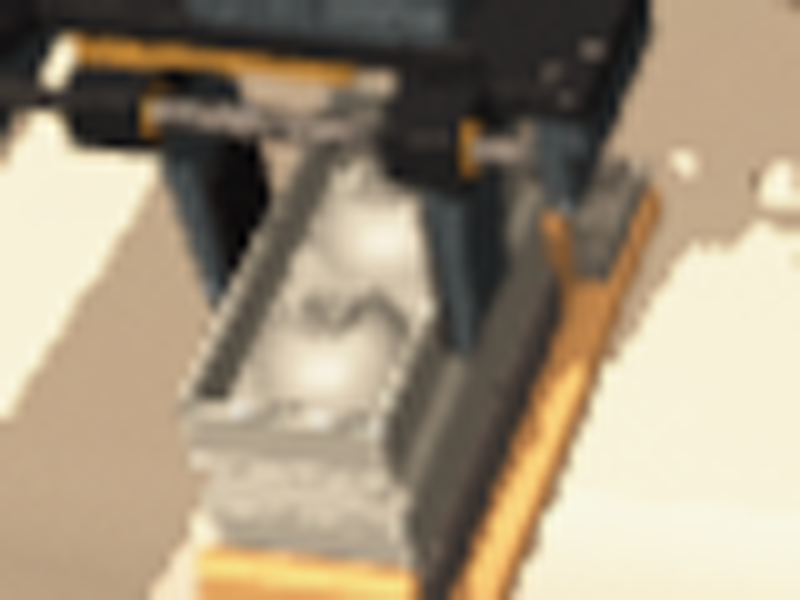

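Emit:
apply_moves(increments=[[-1,0,0,-0.002,0,0,0],[-1,0,0,-0.001,0,0,0],[-1,0,0,-0.001,0,0,0],[-1,0,0,0,0,0,0],[-1,0,0,0,0,0,0]])

```text
time_s: 9.27
ee_pos: [463.0, 205.2, 84.9]
ee_rot: [180.0, -0.0, -153.5]
force: [0.5, 0.7, -2.1]
gripper_width: 55.5
gripper_force: 35.0
```

Emit:
apply_moves(increments=[[-1,0,0,-0.001,0,0,0],[-1,0,0,-0.001,0,0,0],[-1,0,0,0,0,0,0],[-1,0,0,0,0,0,0]])

```text
time_s: 9.6
ee_pos: [462.9, 205.2, 82.9]
ee_rot: [180.0, -0.0, -153.5]
force: [-0.7, -0.1, -2.8]
gripper_width: 56.1
gripper_force: 35.0
```

Run:
```python
from h import *
R=[]
for _ in range(4):
    cams.grab_frame("scene");s=status.state();R.append(np.r_[s["ee_pos"],s["force"],s["torque"]])
print(np.mean(R,0).round(2),s["time_s"])
```

```text
[ 4.6301e+02  2.0520e+02  8.2990e+01 -3.0000e-02 -1.1000e-01 -1.7800e+00
  5.0000e-02  4.0000e-02 -0.0000e+00] 9.8
```

Emit:
apply_moves(increments=[[-1,0,0,-0.002,0,0,0],[-1,0,0,-0.001,0,0,0],[-1,0,0,-0.001,0,0,0],[-1,0,0,0,0,0,0],[-1,0,0,0,0,0,0]])

```text
time_s: 10.22
ee_pos: [463.0, 205.2, 78.9]
ee_rot: [180.0, -0.0, -153.5]
force: [-0.5, -0.1, -1.7]
gripper_width: 56.2
gripper_force: 35.0
```

Emit:
apply_moves(increments=[[-1,0,0,-0.001,0,0,0],[-1,0,0,-0.001,0,0,0],[-1,0,0,-0.001,0,0,0],[-1,0,0,0,0,0,0],[-1,0,0,0,0,0,0]])

```text
time_s: 10.63
ee_pos: [463.1, 205.3, 76.2]
ee_rot: [180.0, 0.0, -153.5]
force: [-0.5, -0.3, 0.8]
gripper_width: 55.8
gripper_force: 35.0
```

```bash
cat > m.py <<'E'
from h import *
R=[]
for _ in range(5):
    cams.grab_frame("scene");s=status.state();R.append(np.r_[s["ee_pos"],s["force"],s["torque"]])
print(np.mean(R,0).round(2),s["time_s"],np.round(s["ee_rot"],2))
E
python3 m.py
```

```text
[ 4.6312e+02  2.0524e+02  7.6180e+01 -8.2000e-01  1.0000e-02  9.0000e-01
  1.0000e-02  8.0000e-02 -0.0000e+00] 10.8833 [ 1.8000e+02  2.0000e-02 -1.5353e+02]
```

Emit:
apply_moves(increments=[[-1,0,0,-0.001,0,0,0],[-1,0,0,-0.001,0,0,0],[-1,0,0,-0.001,0,0,0],[-1,0,0,0,0,0,0],[-1,0,0,0,0,0,0]])

```text
time_s: 11.3
ee_pos: [463.1, 205.3, 73.6]
ee_rot: [180.0, 0.0, -153.5]
force: [-1.8, -0.2, 7.8]
gripper_width: 55.9
gripper_force: 35.0
```

```bash
python3 m.py
```

```text
[ 4.6314e+02  2.0526e+02  7.3650e+01 -1.7500e+00 -8.6000e-01  7.5500e+00
 -1.3000e-01  3.2000e-01  0.0000e+00] 11.55 [ 1.8000e+02  3.0000e-02 -1.5353e+02]
```

Emit:
apply_moves(increments=[[-1,0,0,-0.0007,0,0,0],[-1,0,0,-0.0006,0,0,0],[-1,0,0,0,0,0,0],[-1,0,0,0,0,0,0],[-1,0,0,0,0,0,0]])

```text
time_s: 11.97
ee_pos: [463.1, 205.2, 72.7]
ee_rot: [180.0, 0.0, -153.5]
force: [-2.3, -1.5, 9.1]
gripper_width: 55.9
gripper_force: 35.0
```

```bash
python3 m.py
```

```text
[ 4.6314e+02  2.0524e+02  7.2680e+01 -2.6900e+00 -9.6000e-01  9.6100e+00
 -2.0000e-01  4.7000e-01  2.0000e-02] 12.2167 [ 1.8000e+02  4.0000e-02 -1.5353e+02]
```

Emit:
apply_moves(increments=[[-1,0,0,-0.0003,0,0,0],[-1,0,0,0,0,0,0],[-1,0,0,0,0,0,0],[-1,0,0,0,0,0,0],[-1,0,0,0,0,0,0]])

```text
time_s: 12.63
ee_pos: [463.1, 205.2, 72.4]
ee_rot: [180.0, 0.0, -153.5]
force: [-2.9, -0.2, 11.4]
gripper_width: 55.5
gripper_force: 35.0
```

Emit:
apply_moves(increments=[[-1,0,0,0,0,0,0],[-1,0,0,0,0,0,0],[-1,0,0,0,0,0,0],[-1,0,0,0,0,0,0],[-1,0,0,0,0,0,0]])

```text
time_s: 13.05
ee_pos: [463.2, 205.3, 72.5]
ee_rot: [180.0, 0.0, -153.5]
force: [-1.9, -1.8, 9.9]
gripper_width: 56.2
gripper_force: 35.0
```

Emit:
apply_moves(increments=[[-1,0,0,0,0,0,0],[-1,0,0,0,0,0,0],[-1,0,0,0,0,0,0],[-1,0,0,0,0,0,0],[-1,0,0,0,0,0,0]])

```text
time_s: 13.47
ee_pos: [463.1, 205.3, 72.4]
ee_rot: [180.0, 0.0, -153.5]
force: [-2.5, -1.3, 10.9]
gripper_width: 55.7
gripper_force: 35.0
```

Emit:
apply_moves(increments=[[-1,0,0,0,0,0,0],[-1,0,0,0,0,0,0],[-1,0,0,0,0,0,0],[-1,0,0,0,0,0,0],[-1,0,0,0,0,0,0]])

```text
time_s: 13.88
ee_pos: [463.1, 205.2, 72.4]
ee_rot: [180.0, 0.0, -153.5]
force: [-2.5, -1.4, 9.8]
gripper_width: 55.9
gripper_force: 35.0
```

Emit:
apply_moves(increments=[[-1,0,0,0,0,0,0],[-1,0,0,0,0,0,0],[-1,0,0,0,0,0,0],[-1,0,0,0,0,0,0],[-1,0,0,0,0,0,0]])

```text
time_s: 14.3
ee_pos: [463.1, 205.2, 72.4]
ee_rot: [180.0, 0.0, -153.5]
force: [-2.6, -1.6, 10.4]
gripper_width: 55.8
gripper_force: 35.0
```

Emit:
apply_moves(increments=[[-1,0,0,0,0,0,0],[-1,0,0,0,0,0,0],[-1,0,0,0,0,0,0],[-1,0,0,0,0,0,0],[-1,0,0,0,0,0,0]])

```text
time_s: 14.72
ee_pos: [463.1, 205.2, 72.5]
ee_rot: [180.0, 0.0, -153.5]
force: [-2.4, -1.5, 9.7]
gripper_width: 56.0
gripper_force: 35.0
```

Emit:
apply_moves(increments=[[-1,0,0,0,0,0,0],[-1,0,0,0,0,0,0],[-1,0,0,0,0,0,0],[-1,0,0,0,0,0,0],[-1,0,0,0,0,0,0]])

```text
time_s: 15.13
ee_pos: [463.1, 205.2, 72.5]
ee_rot: [180.0, 0.0, -153.5]
force: [-2.2, -2.2, 10.9]
gripper_width: 55.6
gripper_force: 35.0
```

Emit:
apply_moves(increments=[[-1,0,0,0,0,0,0],[-1,0,0,0,0,0,0],[-1,0,0,0,0,0,0],[-1,0,0,0,0,0,0],[-1,0,0,0,0,0,0]])

```text
time_s: 15.55
ee_pos: [463.1, 205.2, 72.5]
ee_rot: [180.0, 0.0, -153.5]
force: [-2.8, -0.8, 10.2]
gripper_width: 55.8
gripper_force: 35.0
```

Emit:
apply_moves(increments=[[-1,0,0,0,0,0,0],[-1,0,0,0,0,0,0],[-1,0,0,0,0,0,0],[-1,0,0,0,0,0,0],[-1,0,0,0,0,0,0]])

```text
time_s: 15.97
ee_pos: [463.1, 205.3, 72.4]
ee_rot: [180.0, 0.0, -153.5]
force: [-2.8, -0.9, 10.2]
gripper_width: 55.8
gripper_force: 35.0
```

```bash
python3 m.py
python3 - <<'E'
from h import *
f=cams.grab_frame("scene")
a=cv2.cvtColor(f["color"],cv2.COLOR_RGB2BGR)
cv2.imwrite("pics/g.png",cv2.resize(a[160:220,170:250],None,fx=10,fy=10,interpolation=cv2.INTER_CUBIC))
E
```

```text
[ 4.6314e+02  2.0524e+02  7.2450e+01 -2.7700e+00 -6.9000e-01  1.0160e+01
 -2.0000e-01  5.0000e-01 -0.0000e+00] 16.2167 [ 1.8000e+02  4.0000e-02 -1.5353e+02]
```

View pics/g.png

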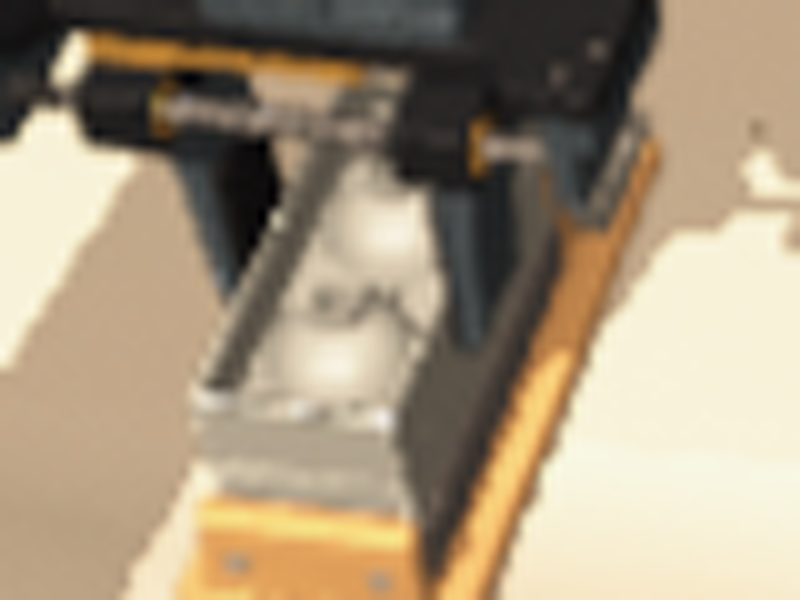

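The picture shows the mould closed and flush: the upper half's near end at (300, 435) sits directly on the lower half above the cheek, with no gap. The force is steady at about 12 N, counting the upper half's own weight.

```bash
python3 -c "
from workcell import env
print(env.job_done())"
```

```text
the job is handed in; nothing more can be done
None
```

The mould is closed with its faces flush, and I handed the job in with the arm still gripping and pressing at about 12 N, after holding that push for about 4 s; the hand-in gave no verdict.

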